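Clamp a beaker with a lift-gate lever

ROBOT

A 7-joint arm with a two-finger parallel gripper is mounted at the origin on a cart in front of the work surface, level with it; the furniture and walls round the work are solid. World frame = base frame: x ahead of the robot, y to its left, z up, the work surface at z = 0. Lengths are in m, angles in rad, forces in N, time in s.
With the tool pointing down it reaches from about 0.425 to 0.95 m from the base axis. Payload 4.7 kg.
Tool frame: the origin (TCP) lies on the mounting face of the last link; the fingertips stand 173 mm ahead of it and the grasp point (between the pads) lies 155 mm ahead of it (bot.tcp_to_tips is the distance from the TCP to the fingertips, in m); z points along the fingers, y is the line along which they close (so a half turn about z gives the same grasp; the last joint's range is limited). The gripper opens to 85 mm and grips with 20 to 120 N. Pads are 22 mm wide; open, the fingers measure 114 mm over their backs; the gripper's body (76 mm by 85 mm) begins 54 mm behind the grasp point. The pads swing forward as they close: fully open they stand 13 mm farther back than shut.
Start: joints at [1.144, 0.469, -0.049, 1.532, 0.024, 1.141, -0.082], TCP at [0.262, -0.622, 0.405] pointing down, gripper open.
Joint ranges: [-2.59, 2.59], [-0.33, 1.99], [-1.39, 1.29], [0.1, 2.45], [-1.04, 4.18], [0.21, 1.99], [-2.66, 2.66]. Speed limits (rad/s): [2.57, 2.57, 3.14, 3.14, 3.14, 3.14, 3.14].

INTERFACE

Orientations are given as a unit quaternion [w, x, y, z].
In Python, from station import bot, vision, ticket gives the robot as it stands.
- The arm moves only by the tool step_arm, never from a script. Its argument "deltas" is a list of rows, each a list of 5 numbers: the opening in per cent of the stroke, from 0 (shut) to 100 (fully open), then the shift along the tool's x, y, z scaled (see below), then the turn about the tool's z scaled (see below). In form: [[jaw, x, y, z, turn], ...]. A call has exactly 5 rows; each row shifts and turns the commanded pose from where the row before left it, along the tool's axes as they then stand; what a row does not reach is not made up. The controller multiplies each number of a shift by 0.03 m and each number of a turn by 0.08 rad. A row lasts 1/8 s, in which the tool goes at most 62.5 mm and 10.7 degrees, less where a joint would pass 70% of its speed; a pose out of reach is approached as far as the arm can. A call with a number of a shift or a turn outside -1 to 1 is refused whole. A call with a gripper value outside its range is refused whole. The fingers move at their own pace and stop on an object; "grip_force" is the grip in N (left out, the last holds). Time passes only in rows, so rows that do not move let the fingers close, or fill a call up. It gives the time, the measured TCP pose, the force, the opening and the grip force at its end, in the units of the state.
- bot.sense(): the state, without advancing time (a new reading comes with each control period).
- vision.snapshot(name): name is "side" or "top" or "wrist"; returns a dict with "img" (400x640x3 uint8, blue, green, red), "fx", "fy", "cx", "cy" (pixels), "k1" (the pictures are not rectified: a ray, as slopes to the right and down, at radius r is drawn at 1 + k1 r^2 times it, then the intrinsics apply), "R" (3x3) and "t" (3): a world point X has camera coordinates R X + t. Camera axes: x right, y down, z forward; pixel columns grow to the right and rows downward; lengths in m; the calibration is good to about 2 mm. A picture is of the moment at which its call begins. There is no depth.
- ticket.finish_job(): hands the job in; it is judged then, once.
The state is a dict: "time_s": time; "qpos": joint angles; "qvel": joint speeds; "joint_torque": joint torques, N m; "eef_pos": TCP position; "tool_rot": TCP orientation; "ft_force": force on the tool from outside, world axes, zero at the start; "wrist_torque": the same for the moment, N m; "opening": finger opening in m; "grip_force": force on a finger pad.
Only numpy, scipy, OpenCV 4.12 (cv2) and the standard library are available. Lean on these libraries where they do the work, as an engineer would, in place of code of your own. Each camera call takes 0.05 s, during which the arm holds its last target. There are 200 camera calls.

TASK

Clamp the empty beaker in the beaker clamp. First lift the clamp's lever out of its notch and move it along the gate to the open notch (the one farthest from the V jaw), letting it drop fully home; stand the beaker upright on the rubber pad between the jaws and let go; then lift the lever again and drop it fully home in the middle notch, so that the sliding jaw holds the beaker in the V jaw. Do not tip the beaker over and leave the other things on the bench where they are.

Things in the scene. Friction and masses are not known exactly. Their poses are not given: they have to be found in the camera images.
- clamp: Fixed grey base plate 190 (x) by 340 (y) mm, 12 thick; pose varies. Origin on the worktop, 65 mm behind the front edge; -x is its front (to the robot), +y its left. Left half: fixed V jaw, flat sliding jaw to the right of it (both 48 mm high), rubber pad between. Right half: 54 mm housing, lever sticking out to the front through a curved gate plate, 85 mm from the pivot, top at 126 mm.
- pivot (a point): Where the lever's two axes cross, 75 mm above the worktop, at (85, -100) mm in the clamp's frame. The lever swings about the vertical and lifts about a level axis through this point.
- knob (a point): Centre of the lever's black knob: a cylinder 26 mm across and 38 mm long, lying along the lever, 155 mm from the pivot. With the lever in a notch it is 75 mm above the worktop. In the clamp's frame the knob is at pivot + 155 mm * (-cos(lift) cos(swing), -cos(lift) sin(swing), sin(lift)).
- lever_swing (a joint): Swing of the lever, rad; 0 points to the clamp's front, positive moves the knob to the clamp's right (-y). The gate's slot is a level channel with three notches running down from it: tight (left, nearest the V jaw) at -0.40, middle at 0, open (right) at +0.40, each with 0.025 rad of play. Starts in the tight notch. Friction about 0.5 N at the knob; stays where it is put.
- lever_lift (a joint): Lift of the lever, rad: 0 lies fully down in a notch, positive raises the knob; the stop is at 0.38. It must be lifted past 0.20 (knob 31 mm up) to clear the teeth between the notches. A weak spring and its weight (about 2 N at the knob) pull it down.
- jaw (a joint): Sliding jaw, m, geared to the lever: 0.06 m per rad of swing, positive opens (to the clamp's -y). At swing 0 (value 0) its face is 32 mm from the axis of a beaker resting in the V jaw; in the open notch (+0.024) it is 56 mm away, in the tight notch (-0.024) 8 mm, so no room for the beaker.
- seat (a point): On the top of the rubber pad (14 mm above the worktop), the point where the axis of a beaker resting in the V jaw meets the pad; at (45, 85) mm in the clamp's frame. With the jaw open, a beaker may be set down about 12 mm to the -y side of it, midway between the jaws; the closing jaw pushes it home.
- beaker: Clear plastic beaker, open at the top, upright, 64 mm across at the rim and 54 mm at the foot, 74 mm tall, about 45 g; origin at the centre of its underside. Starts upright on the worktop, to the left or the right of the clamp.
- bottle_buffer: Clear screw-cap bottle, 56 mm across, 102 mm tall; origin at the centre of its underside. A bystander, not to be moved; it stands on one side of the clamp and the beaker on the other.
- petri_0: Flat round petri dish, 64 mm across, 15 mm high; origin at the centre of its underside. A bystander.
- timer: Small white table timer with three keys, 66 x 66 x 19 mm; origin at the centre of its underside. A bystander.
Mind the look-alikes: they are no part of the job. What is shaped like the beaker but red is not meant.

How it is judged:
By the outcome, as a careful person would: the job done as asked, in the order asked, and still so for the second after the job is handed in, with the robot touching nothing.
It also fails if it takes over 64 s, if anything falls off the work surface, if the arm or the gripper's body presses on something with over 40 N, if the wrist force passes 120 N, or if a joint passes its speed limit or range.

## Working session

There is one attempt and no reset: what is moved stays moved. The work goes in short steps, Python scripts to look and compute and a tool call to move; the robot and the scene stay as the last step left them, time stands still between calls to the robot, and variables do not carry over. Pictures are saved under pics/ and viewed, at most 14 in all, crops included, and the job is handed in when it is done.

Besides the shell and the picture viewer there is one more tool, called after "Call:" as name(argument=value, ...), one argument or row to a line, values as JSON. step_arm: Moves the arm, as the interface text tells. Its arguments: {"type":"object","properties":{"deltas":{"type":"array"},"grip_force":{"type":"number"}},"required":["deltas"]}

```bash
ls; mkdir -p pics; python3 - <<'E'
from station import bot, vision
import cv2,json
s=bot.sense(); print(s['time_s'],s['eef_pos'],s['tool_rot'],s['opening'],bot.tcp_to_tips)
for n in ['top','side']:
    d=vision.snapshot(n); cv2.imwrite(f'pics/{n}0.png',d['img']); print(n,d['fx'],d['fy'],d['cx'],d['cy'],d['k1'],d['R'],d['t'])
E
```

```text
pics
0.0 [ 0.26141803 -0.6220653   0.40363415] [-9.61016735e-04  9.80281066e-01  1.97605816e-01 -2.23677667e-04] 0.0854931390372426 0.1734
top 437.51420462734666 437.51420462734666 314.53814970901186 195.10923216266954 -0.08946183327626281 [[-0.02695882 -0.9996231   0.00518428]
 [-0.99685752  0.02649707 -0.07465247]
 [ 0.07448697 -0.00718053 -0.99719614]] [0.00492183 0.48939455 1.23044567]
side 410.8570985874694 410.8570985874694 325.3297687281196 197.88903577080816 0.035788944922793754 [[-0.99966051  0.01864364 -0.01820123]
 [ 0.025923    0.64141105 -0.76675933]
 [-0.00262071 -0.76697085 -0.64167659]] [0.50390036 0.05109896 1.26246793]
```

View pics/top0.png

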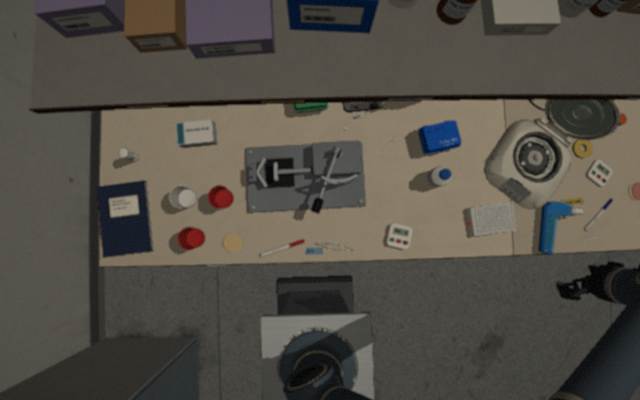

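View pics/side0.png

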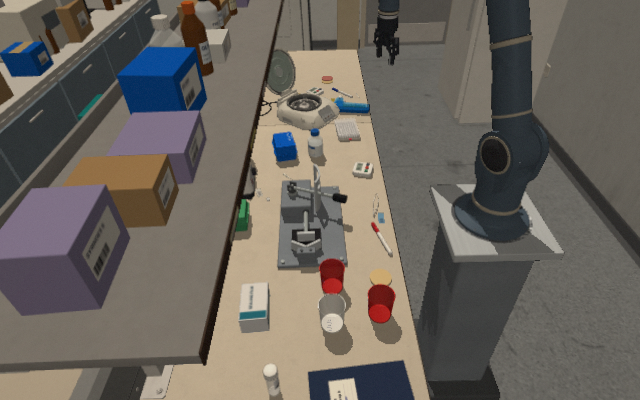

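Clamp in top view spans about (246,145)–(364,208), with the knob near (317,206) in the tight notch. There are three beaker look-alikes in the top view: clear/white at (182,198), red at (220,197) and red at (191,238). By the description I choose the clear one at (182,198). I'll check that in one close crop.

```bash
cat > h.py <<'E'
import numpy as np, cv2
def ray(d,px):
    K=np.array([[d['fx'],0,d['cx']],[0,d['fy'],d['cy']],[0,0,1]])
    u=cv2.undistortPoints(np.array([[px]],float),K,np.array([d['k1'],0,0,0,0.]))[0,0]
    R=np.array(d['R']);t=np.array(d['t'])
    return -R.T@t, R.T@np.array([u[0],u[1],1])
def plane(d,px,z):
    c,r=ray(d,px); return c+r*(z-c[2])/r[2]
def two(d1,p1,d2,p2):
    a,r=ray(d1,p1);b,s=ray(d2,p2)
    k=np.linalg.lstsq(np.c_[r,-s],b-a,rcond=None)[0]
    P,Q=a+k[0]*r,b+k[1]*s
    return (P+Q)/2,np.linalg.norm(P-Q)
def proj(d,X):
    K=np.array([[d['fx'],0,d['cx']],[0,d['fy'],d['cy']],[0,0,1]])
    R=np.array(d['R']);return cv2.projectPoints(np.array([X],float),cv2.Rodrigues(R)[0],np.array(d['t'],float),K,np.array([d['k1'],0,0,0,0.]))[0][0,0]
def tool(s):
    w,x,y,z=s['tool_rot']
    from scipy.spatial.transform import Rotation as Ro
    return Ro.from_quat([x,y,z,w]).as_matrix()
E
python3 - <<'E'
import cv2
im=cv2.imread('pics/top0.png')[120:260,150:380]
cv2.imwrite('pics/c1.png',cv2.resize(im,None,fx=3.4,fy=3.4,interpolation=cv2.INTER_CUBIC))
E
```

```text
(no output)
```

View pics/c1.png

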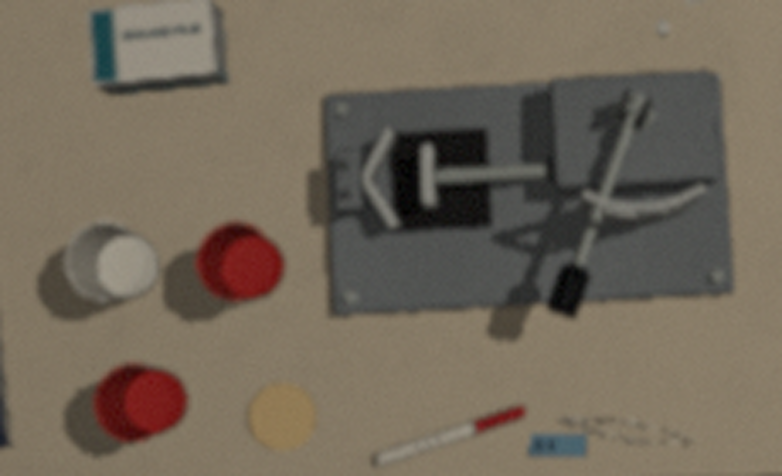

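The crop shows the clear beaker (rim about (104,263), foot about (127,265) in the crop), with red look-alikes at (240,262) and (140,403). The choice is confirmed. Plate corners are at (332,314), (732,292) and (323,97), the knob at (569,289), and the pivot end of the lever at about (638,104).

```bash
python3 - <<'E'
from h import *
from station import bot, vision
d=vision.snapshot('top')
P=lambda u,v,z:plane(d,((u+.5)/3.4-.5+150,(v+.5)/3.4-.5+120),z)
fl=P(332,314,.012);fr=P(732,292,.012);bl=P(323,97,.012)
print('corners',fl,fr,bl,np.linalg.norm(fl-fr),np.linalg.norm(fl-bl))
y=(fl-fr)[:2];y/=np.linalg.norm(y);x=np.array([y[1],-y[0]])
o=(fl+fr)[:2]/2+.065*x
W=lambda a,b:o+a*x+b*y
print('yaw',np.arctan2(x[1],x[0]),'o',o)
print('knob meas',P(569,289,.075),'pivot meas',P(638,104,.075),'pred pivot',W(.085,-.1))
for s in(-.4,0,.4): print('knob',s,W(.085-.155*np.cos(s),-.1-.155*np.sin(s)))
print('seat',W(.045,.085),'place',W(.045,.073))
print('beaker rim',P(104,263,.074),'foot',P(127,265,0.003))
print('red',P(240,262,.074)*.0+P(225,258,.074),'red2',P(128,400,.074))
print(tool(bot.sense()))
E
```

```text
corners [0.446438   0.18563434 0.012     ] [ 0.45601297 -0.15195776  0.012     ] [0.63159662 0.19064818 0.012     ] 0.33772785424031376 0.18522649415995157
yaw 0.028354939074632716 o [0.51619935 0.01868111]
knob meas [ 0.45893123 -0.01376276  0.075     ] pivot meas [ 0.60712154 -0.07364612  0.075     ] pred pivot [ 0.6040003  -0.07886884]
knob -0.4 [ 0.45958196 -0.0225808 ]
knob 0 [ 0.44906261 -0.08326327]
knob 0.4 [ 0.4630045  -0.14325196]
seat [0.55877142 0.10492275] place [0.55911163 0.09292757]
beaker rim [0.4897815  0.36085863 0.074     ] foot [0.49311889 0.36240202 0.003     ]
red [0.49121211 0.26220478 0.074     ] red2 [0.37913304 0.34207008 0.074     ]
[[ 9.21899078e-01  3.87429561e-01 -6.51426239e-04]
 [ 3.87430104e-01 -9.21898037e-01  1.38705040e-03]
 [-6.31642430e-05 -1.53110262e-03 -9.99998826e-01]]
```

Call:
step_arm(
  deltas=[
    [100,0.4,-0.5,0,0],
    [100,0.87,-1,0,0],
    [100,0.87,-1,0,0],
    [100,0.87,-1,0,0],
    [100,0.87,-1,0,0],
  ],
)

```text
time_s: 0.78
eef_pos: [0.3168, -0.4514, 0.4045]
tool_rot: [-0.0, 0.98, 0.198, -0.0]
ft_force: [-0.1, 0.8, -1.1]
opening: 0.0855
grip_force: 0.0
```

Call:
step_arm(
  deltas=[
    [100,0.87,-1,0,0],
    [100,0.87,-1,0,0],
    [100,0.87,-1,0,0],
    [100,0.87,-1,0,0],
    [100,0.87,-1,0,0],
  ],
)

```text
time_s: 1.4
eef_pos: [0.3789, -0.2625, 0.4046]
tool_rot: [0.0, 0.98, 0.198, -0.0]
ft_force: [0.1, -0.2, 0.1]
opening: 0.0853
grip_force: 0.0
```

Call:
step_arm(
  deltas=[
    [100,0.87,-1,0,0],
    [100,0.87,-1,0,0],
    [100,0.87,-1,0,0],
    [100,0.87,-1,0,0],
    [100,0.87,-1,0,0],
  ],
)

```text
time_s: 2.02
eef_pos: [0.441, -0.0738, 0.4047]
tool_rot: [0.0, 0.98, 0.198, -0.0]
ft_force: [0.1, -0.3, -0.1]
opening: 0.0852
grip_force: 0.0
```

Call:
step_arm(
  deltas=[
    [100,0.87,-1,0,0],
    [100,0.4,-0.5,0,0],
    [100,0,0,0,1],
    [100,0,0,0,1],
    [100,0,0,0,1],
  ],
)

```text
time_s: 2.65
eef_pos: [0.4585, -0.0187, 0.4045]
tool_rot: [0.0, 0.997, 0.078, -0.0]
ft_force: [-0.1, 0.5, 0.0]
opening: 0.0854
grip_force: 0.0
```

Call:
step_arm(
  deltas=[
    [100,0,0,0,1],
    [100,0,0,0,1],
    [100,0,0,0,1],
    [100,0,0,0,1],
    [100,0,0,0,1],
  ],
)

```text
time_s: 3.28
eef_pos: [0.4585, -0.0188, 0.4045]
tool_rot: [0.0, 0.993, -0.122, -0.0]
ft_force: [-0.3, -0.1, 0.1]
opening: 0.0854
grip_force: 0.0
```

Call:
step_arm(
  deltas=[
    [100,0,0,0,1],
    [100,0,0,0,0.6],
    [100,0,0,0,0],
    [100,0,0,0,0],
    [100,0,0,0,0],
  ],
)

```text
time_s: 3.9
eef_pos: [0.4586, -0.0188, 0.4047]
tool_rot: [0.0, 0.983, -0.184, -0.0]
ft_force: [-0.0, 0.3, -0.7]
opening: 0.0853
grip_force: 0.0
```

```bash
python3 - <<'E'
from h import *
from station import bot, vision
s=bot.sense();print(s['time_s'],s['eef_pos'],tool(s),s['qpos'],s['ft_force'])
d=vision.snapshot('wrist');cv2.imwrite('pics/w1.png',d['img']);print(d['t'],-d['R'].T@d['t'])
E
```

```text
3.9 [ 0.45859516 -0.01881553  0.40468359] [[ 9.32379086e-01 -3.61481999e-01 -5.78082541e-05]
 [-3.61482003e-01 -9.32379085e-01 -5.75872134e-05]
 [-3.30824661e-05  7.45897569e-05 -9.99999997e-01]] [ 0.30718894  0.13815057 -0.39183783  2.00528018  0.06222623  1.00945006
 -2.05509334] [-0.03143199  0.2929103  -0.68014512]
[0.1495492  0.3850654  0.49422853] [ 0.52267575 -0.04249076  0.37404112]
```

View pics/w1.png

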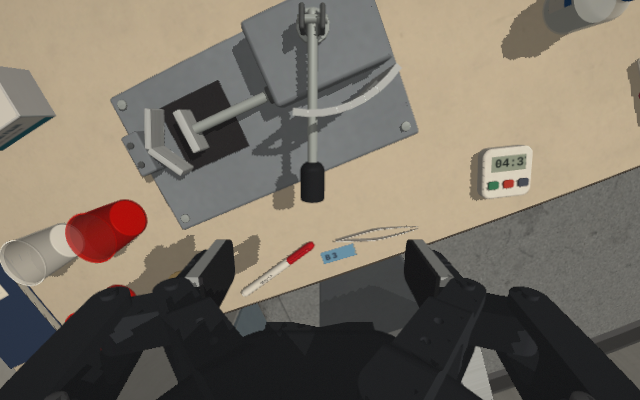

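Wrist view: the knob is at (312,182), fairly vertical in the image. Plate corners are at (186,229), (416,132) and (112,98).

```bash
python3 - <<'E'
from h import *
from station import bot, vision
d=vision.snapshot('wrist')
s=bot.sense()
fl=plane(d,(186,229),.012);fr=plane(d,(416,132),.012);bl=plane(d,(112,98),.012)
print(fl,fr,bl,np.linalg.norm(fl-fr),np.linalg.norm(fl-bl))
y=(fl-fr)[:2];y/=np.linalg.norm(y);x=np.array([y[1],-y[0]]);o=(fl+fr)[:2]/2+.065*x
print('yaw',np.arctan2(x[1],x[0]),o)
W=lambda a,b:o+a*x+b*y
k=plane(d,(312.5,182),.077);print('knob',k,'pivot',W(.085,-.1))
for q in(-.4,0,.4): print('knob',q,W(.085-.155*np.cos(q),-.1-.155*np.sin(q)))
print('place',W(.045,.073))
T=tool(s);print('tool delta units',(T.T@(np.r_[k[:2],.23]-s['eef_pos']))/.03)
t=vision.snapshot('top');print('top knob',plane(t,(569/3.4+149.6,289/3.4+119.6),.088))
E
```

```text
[0.45020093 0.18049412 0.012     ] [ 0.46142594 -0.14781586  0.012     ] [0.63731844 0.18665057 0.012     ] 0.3285018251101015 0.1872187583168919
yaw 0.03417696386317738 [0.52077548 0.0185602 ]
knob [ 0.46192366 -0.01154692  0.077     ] pivot [ 0.60914287 -0.07847692]
knob -0.4 [ 0.46439927 -0.02303064]
knob 0 [ 0.45423339 -0.08377332]
knob 0.4 [ 0.4685243  -0.14367983]
place [0.56325477 0.09305523]
tool delta units [ 0.0146819  -0.26675683  5.82380749]
top knob [ 0.45837665 -0.01348051  0.088     ]
```

Call:
step_arm(
  deltas=[
    [100,0,-0.2,0.6,0],
    [100,0,0,1,0],
    [100,0,0,1,0],
    [100,0,0,1,0],
    [100,0,0,1,0],
  ],
)

```text
time_s: 4.68
eef_pos: [0.4609, -0.0133, 0.2659]
tool_rot: [-0.0, 0.983, -0.184, 0.0]
ft_force: [-0.2, 0.1, -0.3]
opening: 0.0852
grip_force: 0.0
```

Call:
step_arm(
  deltas=[
    [100,0,0,0.8,0],
    [100,0,0,0.4,0],
    [100,0,0,0,0],
    [40,0,0,0,0],
    [40,0,0,0,0],
  ],
  grip_force=25,
)

```text
time_s: 5.3
eef_pos: [0.4612, -0.0132, 0.2316]
tool_rot: [-0.0, 0.983, -0.184, 0.001]
ft_force: [1.1, -0.2, -0.4]
opening: 0.0515
grip_force: 0.0
```

Call:
step_arm(
  deltas=[
    [20,0,0,0,0],
    [10,0,0,0,0],
    [10,0,0,0,0],
    [10,0,0,0,0],
    [10,0,0,0,0],
  ],
)

```text
time_s: 5.92
eef_pos: [0.461, -0.0132, 0.2308]
tool_rot: [-0.0, 0.983, -0.184, 0.0]
ft_force: [0.7, -0.4, 0.7]
opening: 0.025
grip_force: 27.0
```

Call:
step_arm(
  deltas=[
    [10,0,0,-0.4,0],
    [10,0.04,0,-0.4,0],
    [10,0.08,0,-0.4,0],
    [10,0.12,0,-0.4,0],
    [10,0,0,0,0],
  ],
)

```text
time_s: 6.55
eef_pos: [0.4673, -0.0157, 0.2794]
tool_rot: [0.0, 0.983, -0.184, 0.0]
ft_force: [1.4, -0.2, -3.5]
opening: 0.0251
grip_force: 26.4
```

Call:
step_arm(
  deltas=[
    [10,0.016,0.39,0,-1],
    [10,0.016,0.39,0,-1],
    [10,0.016,0.39,0,-1],
    [10,0.016,0.39,0,-1],
    [10,0.016,0.39,0,-1],
  ],
)

```text
time_s: 7.18
eef_pos: [0.4574, -0.0735, 0.2784]
tool_rot: [-0.0, 1.0, 0.016, -0.0]
ft_force: [2.3, 0.1, -4.0]
opening: 0.0254
grip_force: 26.4
```

Call:
step_arm(
  deltas=[
    [10,0.016,0.39,0,-1],
    [10,0.016,0.39,0,-1],
    [10,0.016,0.39,0,-1],
    [10,0.016,0.39,0,-1],
    [10,0.016,0.39,0,-1],
  ],
)

```text
time_s: 7.8
eef_pos: [0.4707, -0.1302, 0.2783]
tool_rot: [-0.0, 0.977, 0.214, -0.0]
ft_force: [2.3, -0.6, -3.1]
opening: 0.0252
grip_force: 26.5
```

```bash
python3 - <<'E'
from h import *
from station import bot, vision
s=bot.sense();T=tool(s);print(s['eef_pos'],np.arctan2(T[1,0],T[0,0]),s['ft_force'],s['wrist_torque'])
d=vision.snapshot('wrist');cv2.imwrite('pics/w2.png',d['img'])
E
```

```text
[ 0.47074083 -0.13023651  0.27831654] 0.431024361970609 [ 2.25755031 -0.60438603 -3.09431287] [-0.10901183 -0.40878112 -0.28817665]
```

View pics/w2.png

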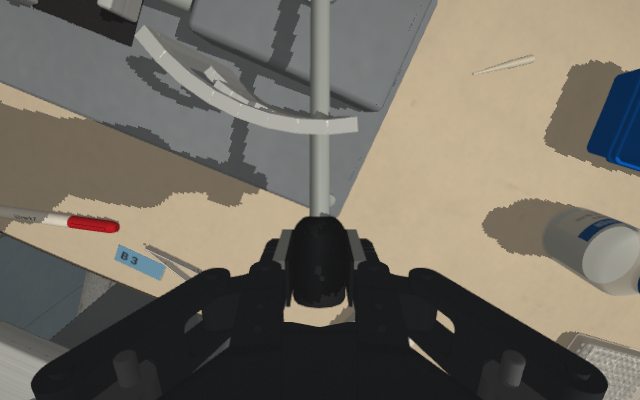

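The lever rides lifted near the right end of the gate, held by the knob. Lowering into the open notch.

Call:
step_arm(
  deltas=[
    [10,-0.12,0,0.4,0],
    [10,-0.08,0,0.4,0],
    [10,-0.04,0,0.4,0],
    [10,0,0,0.4,0],
    [10,0,0,0,0],
  ],
)

```text
time_s: 8.48
eef_pos: [0.4639, -0.1328, 0.2299]
tool_rot: [-0.0, 0.977, 0.213, -0.002]
ft_force: [-3.4, -1.7, 5.0]
opening: 0.0252
grip_force: 26.8
```

Call:
step_arm(
  deltas=[
    [60,0,0,0,0],
    [60,0,0,0,0],
    [60,0,0,-0.3,0],
    [60,0,0,-1,0],
    [60,0,0,-1,0],
  ],
)

```text
time_s: 9.1
eef_pos: [0.4645, -0.1326, 0.301]
tool_rot: [-0.0, 0.977, 0.213, 0.0]
ft_force: [-0.3, 0.2, -0.5]
opening: 0.0514
grip_force: 0.0
```

Call:
step_arm(
  deltas=[
    [100,0,0,-1,0],
    [100,0,0,-1,0],
    [100,0,0,-1,0],
    [100,0,0,-0.5,0],
    [100,0,0,0,0],
  ],
)

```text
time_s: 9.72
eef_pos: [0.4646, -0.1327, 0.4056]
tool_rot: [0.001, 0.977, 0.213, 0.001]
ft_force: [-0.1, -0.2, -0.6]
opening: 0.0853
grip_force: 0.0
```

```bash
python3 - <<'E'
from h import *
from station import bot, vision
s=bot.sense();T=tool(s);print(s['eef_pos'],np.arctan2(T[1,0],T[0,0]),s['ft_force'])
d=vision.snapshot('wrist');t=vision.snapshot('side')
a=d['img'][:250,:600];b=cv2.resize(t['img'][160:280,240:380],None,fx=2,fy=2,interpolation=cv2.INTER_CUBIC)
im=np.zeros((500,600,3),np.uint8);im[:250]=a;im[250:490,:280]=b
cv2.imwrite('pics/w3.png',im)
E
```

```text
[ 0.4645759  -0.1326754   0.40559071] 0.42977751291216865 [-0.06178483 -0.24941495 -0.55237051]
```

View pics/w3.png

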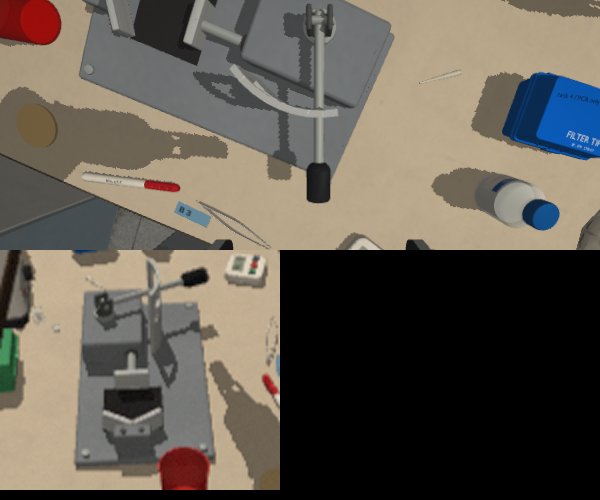

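The lever rests fully down in the open notch: the knob is at (318,183), the same row as when it was home before, and the jaw is open. Next, the beaker.

Call:
step_arm(
  deltas=[
    [100,0.32,-0.6,0,0],
    [100,0.525,-1,0,0],
    [100,0.525,-1,0,0],
    [100,0.525,-1,0,0],
    [100,0.525,-1,0,0],
  ],
)

```text
time_s: 10.45
eef_pos: [0.4726, 0.0238, 0.4033]
tool_rot: [-0.0, 0.977, 0.213, -0.001]
ft_force: [0.7, -0.4, 0.4]
opening: 0.0853
grip_force: 0.0
```

Call:
step_arm(
  deltas=[
    [100,0.525,-1,0,0],
    [100,0.525,-1,0,0],
    [100,0.525,-1,0,0],
    [100,0.525,-1,0,0],
    [100,0.525,-1,0,0],
  ],
)

```text
time_s: 11.08
eef_pos: [0.4818, 0.1929, 0.4031]
tool_rot: [0.0, 0.977, 0.213, -0.001]
ft_force: [1.4, -0.4, -0.5]
opening: 0.0859
grip_force: 0.0
```

Call:
step_arm(
  deltas=[
    [100,0.525,-1,0,0],
    [100,0.525,-1,0,0],
    [100,0.525,-1,0,0],
    [100,0.525,-1,0,0],
    [100,0.525,-1,0,0],
  ],
)

```text
time_s: 11.7
eef_pos: [0.4911, 0.3621, 0.4027]
tool_rot: [0.001, 0.977, 0.213, -0.001]
ft_force: [0.4, -0.1, 0.9]
opening: 0.0851
grip_force: 0.0
```

Call:
step_arm(
  deltas=[
    [100,0,0,0,-1],
    [100,0,0,0,-1],
    [100,0,0,0,-1],
    [100,0,0,0,-1],
    [100,0,0,0,-1],
  ],
)

```text
time_s: 12.32
eef_pos: [0.491, 0.361, 0.4028]
tool_rot: [0.0, 0.915, 0.404, -0.002]
ft_force: [0.1, -0.1, 0.3]
opening: 0.0853
grip_force: 0.0
```

Call:
step_arm(
  deltas=[
    [100,0,0,0,-1],
    [100,0,0,0,-1],
    [100,0,0,0,-1],
    [100,0,0,0,-1],
    [100,0,0,0,-1],
  ],
)

```text
time_s: 12.95
eef_pos: [0.491, 0.361, 0.4028]
tool_rot: [-0.0, 0.816, 0.578, -0.002]
ft_force: [1.0, -0.3, -1.1]
opening: 0.0852
grip_force: 0.0
```

Call:
step_arm(
  deltas=[
    [100,0,0,0,-1],
    [100,0,0,0,-1],
    [100,0,0,0,-1],
    [100,0,0,0,-1],
    [100,0,0,0,-0.6],
  ],
)

```text
time_s: 13.58
eef_pos: [0.4911, 0.361, 0.4028]
tool_rot: [-0.001, 0.697, 0.717, -0.001]
ft_force: [-0.4, 0.3, 0.0]
opening: 0.0855
grip_force: 0.0
```

```bash
python3 - <<'E'
from h import *
from station import bot, vision
s=bot.sense();T=tool(s);print(s['eef_pos'],np.arctan2(T[1,0],T[0,0]),s['qpos'])
d=vision.snapshot('wrist');cv2.imwrite('pics/w4.png',d['img'])
np.save('w4.npy',d,allow_pickle=True)
E
```

```text
[0.49105475 0.36096227 0.40279222] 1.6000063849702213 [-0.00889018  0.55418961 -1.00138791  1.65856224  0.49237519  1.20805046
 -1.09466536]
```

View pics/w4.png

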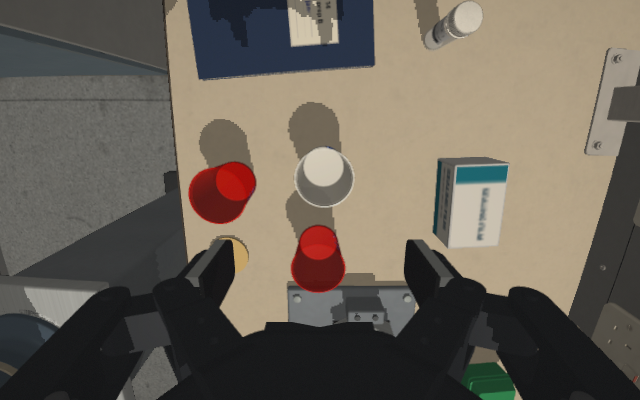

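The clear beaker is below, rim circle centred at about (324,177) and foot at about (323,166). The reds are at (220,195) and (318,262).

```bash
python3 - <<'E'
from h import *
from station import bot
d=np.load('w4.npy',allow_pickle=True).item();s=bot.sense();T=tool(s)
r=plane(d,(324.5,177),.074);print(r,plane(d,(323,166.5),.003))
print('rim dia',plane(d,(354,177),.074)-plane(d,(295,177),.074))
print((T.T@(np.r_[r[:2],.213]-s['eef_pos']))/.03, 'reds',plane(d,(212,202),.074),plane(d,(318,270),.074))
E
```

```text
[0.49725872 0.36588548 0.074     ] [0.49658245 0.36459698 0.003     ]
rim dia [0.06239087 0.00182549 0.        ]
[0.16610544 0.22932414 6.32513286] reds [0.37552561 0.33461727 0.074     ] [0.49347217 0.25526932 0.074     ]
```

Call:
step_arm(
  deltas=[
    [100,0.16,0.2,0.5,0],
    [100,0,0,1,0],
    [100,0,0,1,0],
    [100,0,0,1,0],
    [100,0,0,1,0],
  ],
)

```text
time_s: 14.25
eef_pos: [0.497, 0.366, 0.2669]
tool_rot: [-0.0, 0.698, 0.716, -0.001]
ft_force: [-0.1, -0.0, -0.1]
opening: 0.0855
grip_force: 0.0
```

Call:
step_arm(
  deltas=[
    [100,0,0,1,0],
    [100,0,0,0.5,0],
    [100,0,0,0.3,0],
    [85,0,0,0,0],
    [75,0,0,0,0],
  ],
  grip_force=20,
)

```text
time_s: 14.88
eef_pos: [0.4972, 0.3666, 0.2166]
tool_rot: [0.0, 0.698, 0.717, 0.001]
ft_force: [0.2, -0.0, -0.3]
opening: 0.0641
grip_force: 0.1
```

Call:
step_arm(
  deltas=[
    [70,0,0,0,0],
    [65,0,0,0,0],
    [60,0,0,0,0],
    [60,0,0,0,0],
    [60,0,0,0,0],
  ],
)

```text
time_s: 15.5
eef_pos: [0.497, 0.3667, 0.2169]
tool_rot: [0.0, 0.697, 0.717, 0.001]
ft_force: [-1.2, 0.3, 5.2]
opening: 0.0623
grip_force: 22.1
```

Call:
step_arm(
  deltas=[
    [60,0,0,-0.3,0],
    [60,0,0,-0.6,0],
    [60,0,0,-1,0],
    [60,0,0,-1,0],
    [60,0,0,-1,0],
  ],
)

```text
time_s: 16.12
eef_pos: [0.497, 0.3661, 0.3348]
tool_rot: [0.0, 0.697, 0.717, 0.0]
ft_force: [0.0, -0.5, 0.1]
opening: 0.0619
grip_force: 22.1
```

Call:
step_arm(
  deltas=[
    [60,0,0,-0.8,0],
    [60,0,0,-0.4,0],
    [60,0,0,0,0],
    [60,0,0,0,0],
    [60,0,0,0,0],
  ],
)

```text
time_s: 16.75
eef_pos: [0.497, 0.3659, 0.3676]
tool_rot: [-0.0, 0.697, 0.717, -0.001]
ft_force: [-0.3, -0.8, -0.8]
opening: 0.062
grip_force: 22.1
```

```bash
python3 - <<'E'
from h import *
from station import bot, vision
s=bot.sense();T=tool(s);print(s['eef_pos'],np.arctan2(T[1,0],T[0,0]),s['opening'],s['grip_force'])
t=vision.snapshot('top');np.save('t5.npy',t,allow_pickle=True)
d=vision.snapshot('wrist')
im=np.zeros((600,720,3),np.uint8)
im[:360]=cv2.resize(t['img'][135:215,235:395],(720,360),interpolation=cv2.INTER_CUBIC)
im[360:,:384]=cv2.resize(d['img'],(384,240))
cv2.imwrite('pics/w5.png',im)
E
```

```text
[0.49695377 0.36590373 0.36759949] 1.5978609555417134 0.062025847026237396 22.08371300075669
```

View pics/w5.png

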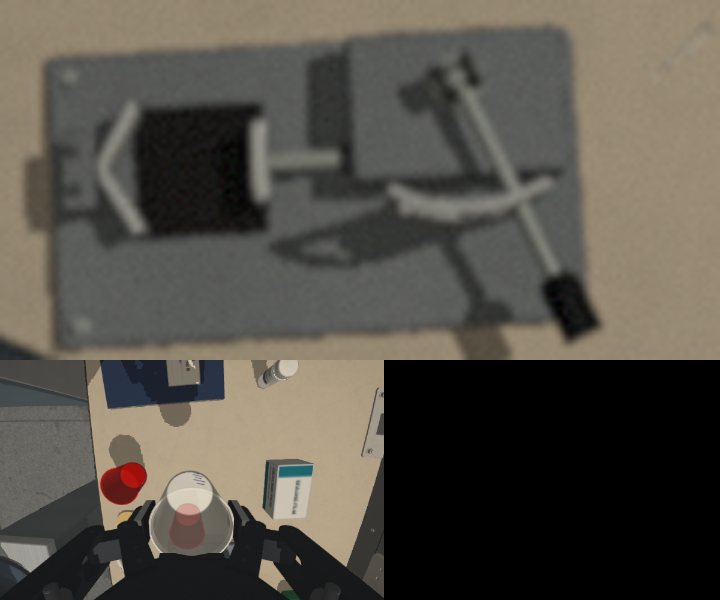

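The beaker is held upright. In the top crop (×4.5), the V jaw tips are at (135,103) and (142,234), the apex at (106,166), and the sliding-jaw face runs along (250,118)–(252,203). The knob is at (571,306).

```bash
python3 - <<'E'
from h import *
from station import bot
d=np.load('t5.npy',allow_pickle=True).item();s=bot.sense();T=tool(s)
P=lambda u,v,z:plane(d,((u+.5)/4.5-.5+235,(v+.5)/4.5-.5+135),z)[:2]
for z in(.048,.06):
  f1,f2=P(250,118,z),P(252,203,z);v1,v2,a=P(135,103,z),P(142,234,z),P(106,166,z)
  print(z,f1,f2,'V',v1,v2,a)
  y=np.array([-np.sin(.031),np.cos(.031)])
  m=(f1+f2)/2; print('seat from face',m+.056*y,'place',m+.044*y)
fl,fr=P(60,347,.012),P(588,325,.012)
print(fl,fr,np.linalg.norm(fl-fr)); print('knob',P(571,306,.08))
print('pad',P(141,112,.014),P(265,106,.014),P(266,229,.014))
for n,p in dict(a=(.562,.096)).items():
  print((T.T@(np.r_[p,.24]-s['eef_pos']))/.03)
E
```

```text
0.048 [0.58528939 0.0577507 ] [0.53199744 0.05769384] V [0.59670297 0.12930642] [0.5145004 0.1263831] [0.55760085 0.14805468]
seat from face [0.5569077  0.11369536] place [0.55727964 0.10170113]
0.06 [0.58342397 0.05718834] [0.53065815 0.05713203] V [0.59472487 0.12803762] [0.51333384 0.12514317] [0.55600878 0.1466008 ]
seat from face [0.55530534 0.11313328] place [0.55567728 0.10113905]
[0.44718569 0.18375253] [ 0.45224477 -0.15279451] 0.3365850574951221
knob [ 0.46094809 -0.13457537]
pad [0.59636994 0.12914728] [0.59808065 0.0495614 ] [0.51889006 0.05073869]
[-9.05524506  1.92758389  4.26741792]
```

Call:
step_arm(
  deltas=[
    [60,-0.4,0.1,0,0],
    [60,-0.8,0.17,0,0],
    [60,-0.9,0.18,0,0],
    [60,-0.9,0.18,0,0],
    [60,-0.9,0.18,0,0],
  ],
)

```text
time_s: 17.48
eef_pos: [0.5249, 0.2481, 0.3685]
tool_rot: [0.0, 0.698, 0.716, -0.0]
ft_force: [0.4, 0.6, 0.2]
opening: 0.0619
grip_force: 22.1
```

Call:
step_arm(
  deltas=[
    [60,-0.9,0.18,0,0],
    [60,-0.9,0.18,0,0],
    [60,-0.9,0.18,0,0],
    [60,-0.9,0.18,0,0],
    [60,-0.8,0.16,0,0],
  ],
)

```text
time_s: 18.1
eef_pos: [0.5547, 0.1166, 0.3685]
tool_rot: [0.0, 0.698, 0.716, -0.0]
ft_force: [0.7, 0.2, 0.7]
opening: 0.0622
grip_force: 22.1
```

Call:
step_arm(
  deltas=[
    [60,-0.52,0.14,0,0],
    [60,0,0,0,0],
    [60,0,0,0.5,0],
    [60,0,0,0.8,0],
    [60,0,0,0.8,0],
  ],
)

```text
time_s: 18.73
eef_pos: [0.5583, 0.1045, 0.3043]
tool_rot: [-0.0, 0.697, 0.717, -0.0]
ft_force: [-0.3, 0.7, 0.1]
opening: 0.0622
grip_force: 22.1
```

```bash
python3 - <<'E'
from h import *
from station import bot, vision
s=bot.sense();T=tool(s);print(s['eef_pos'],T[:,0],s['opening'],s['ft_force'])
t=vision.snapshot('side');d=vision.snapshot('wrist')
im=np.zeros((600,640,3),np.uint8)
im[:300]=cv2.resize(t['img'][180:280,220:380],(640,400),interpolation=cv2.INTER_CUBIC)[:300]
im[300:,:480]=cv2.resize(d['img'],(480,300))
cv2.imwrite('pics/w6.png',im)
E
```

```text
[0.55831252 0.10449011 0.30428314] [-2.94738582e-02  9.99565483e-01  3.69409481e-04] 0.06216899315515777 [-0.28173408  0.65384369  0.11601706]
```

View pics/w6.png

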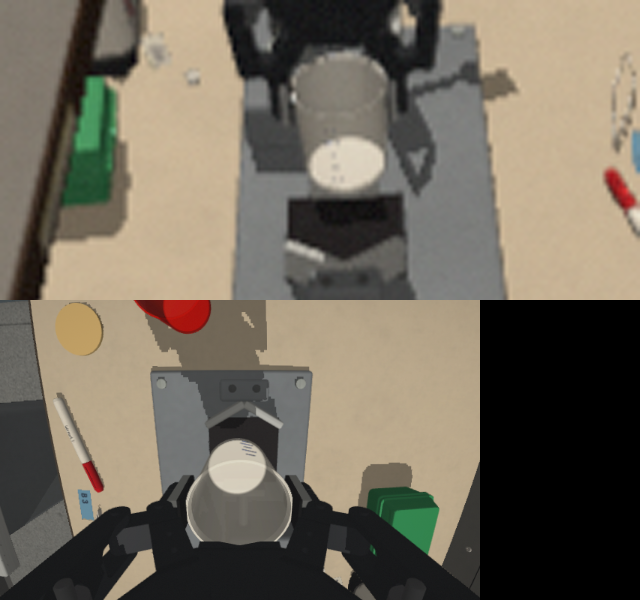

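The beaker hangs upright over the pad, centred between the jaws in x. I'll correct y by −4 mm and lower it.

Call:
step_arm(
  deltas=[
    [60,-0.15,0,0.6,0],
    [60,0,0,0.7,0],
    [60,0,0,0.6,0],
    [60,0,0,0.3,0],
    [60,0,0,0.15,0],
  ],
)

```text
time_s: 19.45
eef_pos: [0.5592, 0.0988, 0.2346]
tool_rot: [-0.0, 0.697, 0.717, -0.0]
ft_force: [-0.0, -0.5, 0.3]
opening: 0.0621
grip_force: 22.2
```

Call:
step_arm(
  deltas=[
    [60,0,0,0.08,0],
    [60,0,0,0,0],
    [66,0,0,0,0],
    [74,0,0,0,0],
    [85,0,0,0,0],
  ],
)

```text
time_s: 20.08
eef_pos: [0.5592, 0.0987, 0.233]
tool_rot: [0.0, 0.698, 0.717, 0.0]
ft_force: [-0.4, -0.5, -0.1]
opening: 0.0728
grip_force: 0.0
```

Call:
step_arm(
  deltas=[
    [100,0,0,0,0],
    [100,0,0,0,0],
    [100,0,0,-0.4,0],
    [100,0,0,-0.8,0],
    [100,0,0,-1,0],
  ],
)

```text
time_s: 20.7
eef_pos: [0.5591, 0.0987, 0.2999]
tool_rot: [-0.0, 0.697, 0.717, -0.0]
ft_force: [-0.4, -0.3, -0.6]
opening: 0.0857
grip_force: 0.0
```

Call:
step_arm(
  deltas=[
    [100,0,0,-1,0],
    [100,0,0,-1,0],
    [100,0,0,-0.8,0],
    [100,0,0,0,0],
    [100,0,0,0,0],
  ],
)

```text
time_s: 21.32
eef_pos: [0.5588, 0.0985, 0.3824]
tool_rot: [-0.0, 0.698, 0.717, -0.0]
ft_force: [0.3, 0.0, 0.4]
opening: 0.0855
grip_force: 0.0
```

```bash
python3 - <<'E'
from h import *
from station import bot, vision
s=bot.sense();T=tool(s);print(s['eef_pos'],np.arctan2(T[1,0],T[0,0]),s['opening'],s['ft_force'])
t=vision.snapshot('side');d=vision.snapshot('wrist')
im=np.zeros((600,640,3),np.uint8)
im[:300]=cv2.resize(t['img'][180:280,220:380],(640,400),interpolation=cv2.INTER_CUBIC)[:300]
im[300:,:480]=cv2.resize(d['img'],(480,300))
cv2.imwrite('pics/w7.png',im)
E
```

```text
[0.55884146 0.09848431 0.38239132] 1.5977778198495378 0.08550794650980933 [0.29594835 0.00089826 0.43415991]
```

View pics/w7.png

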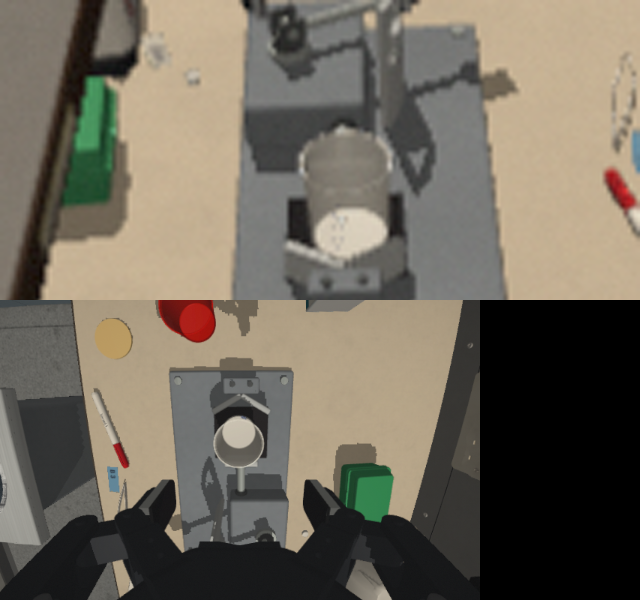

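The beaker stands upright on the pad between the jaws. Back to the knob.

Call:
step_arm(
  deltas=[
    [100,-0.62,-0.35,0,0],
    [100,-1,-0.45,0,0],
    [100,-1,-0.45,0,0],
    [100,-1,-0.45,0,0],
    [100,-1,-0.45,0,0],
  ],
)

```text
time_s: 22.05
eef_pos: [0.4977, -0.0427, 0.382]
tool_rot: [-0.001, 0.697, 0.717, -0.0]
ft_force: [0.2, -0.8, 0.4]
opening: 0.0854
grip_force: 0.0
```

Call:
step_arm(
  deltas=[
    [100,-1,-0.4,0,0],
    [100,-1,-0.4,0,0],
    [100,-1,-0.4,0,0],
    [100,0,0,0,1],
    [100,0,0,0,1],
  ],
)

```text
time_s: 22.68
eef_pos: [0.4644, -0.1333, 0.382]
tool_rot: [-0.001, 0.754, 0.657, -0.0]
ft_force: [0.3, -0.8, 0.6]
opening: 0.0847
grip_force: 0.0
```

Call:
step_arm(
  deltas=[
    [100,0,0,0,1],
    [100,0,0,0,1],
    [100,0,0,0,1],
    [100,0,0,0,1],
    [100,0,0,0,1],
  ],
)

```text
time_s: 23.3
eef_pos: [0.4646, -0.1325, 0.382]
tool_rot: [-0.001, 0.869, 0.495, -0.0]
ft_force: [-0.4, -0.3, -0.2]
opening: 0.0855
grip_force: 0.0
```

Call:
step_arm(
  deltas=[
    [100,0,0,0,1],
    [100,0,0,0,1],
    [100,0,0,0,1],
    [100,0,0,0,1],
    [100,0,0,0,1],
  ],
)

```text
time_s: 23.92
eef_pos: [0.4646, -0.1325, 0.382]
tool_rot: [-0.001, 0.95, 0.312, -0.001]
ft_force: [-0.3, 0.0, 0.6]
opening: 0.0852
grip_force: 0.0
```

Call:
step_arm(
  deltas=[
    [100,0,0,0,1],
    [100,0,0,0,1],
    [100,0,0,0,0.6],
    [100,0,0,0,0],
    [100,0,0,0,0],
  ],
)

```text
time_s: 24.55
eef_pos: [0.4648, -0.1325, 0.3824]
tool_rot: [-0.0, 0.977, 0.214, -0.0]
ft_force: [-0.2, 0.7, 0.1]
opening: 0.0854
grip_force: 0.0
```

```bash
python3 - <<'E'
from h import *
from station import bot
s=bot.sense();T=tool(s);print(s['eef_pos'],np.arctan2(T[1,0],T[0,0]),(T.T@(np.array([.4643,-.1327,.2305])-s['eef_pos']))/.03)
E
```

```text
[ 0.4647621  -0.13249642  0.38243092] 0.43069543691773227 [-1.45180918e-02  2.86576567e-03  5.06437042e+00]
```

Call:
step_arm(
  deltas=[
    [100,0,0,0.6,0],
    [100,0,0,1,0],
    [100,0,0,1,0],
    [100,0,0,1,0],
    [100,0,0,0.8,0],
  ],
)

```text
time_s: 25.18
eef_pos: [0.4641, -0.1324, 0.2484]
tool_rot: [-0.001, 0.977, 0.214, -0.001]
ft_force: [-0.2, -0.3, -0.6]
opening: 0.0853
grip_force: 0.0
```

Call:
step_arm(
  deltas=[
    [100,0,0,0.66,0],
    [60,0,0,0,0],
    [40,0,0,0,0],
    [20,0,0,0,0],
    [10,0,0,0,0],
  ],
  grip_force=25,
)

```text
time_s: 25.8
eef_pos: [0.4651, -0.1326, 0.2317]
tool_rot: [0.0, 0.977, 0.213, 0.001]
ft_force: [-0.1, 0.1, -0.3]
opening: 0.0246
grip_force: 27.0
```

Call:
step_arm(
  deltas=[
    [10,0,0,0,0],
    [10,0,0,0,0],
    [10,0,0,0,0],
    [10,0,0,0,0],
    [10,0,0,0,0],
  ],
)

```text
time_s: 26.42
eef_pos: [0.4652, -0.1326, 0.2312]
tool_rot: [0.0, 0.977, 0.213, 0.0]
ft_force: [2.3, -1.0, 1.2]
opening: 0.0253
grip_force: 27.2
```

Call:
step_arm(
  deltas=[
    [10,0,0,-0.4,0],
    [10,0.04,0,-0.4,0],
    [10,0.08,0,-0.4,0],
    [10,0.12,0,-0.4,0],
    [10,0,0,0,0],
  ],
)

```text
time_s: 27.05
eef_pos: [0.4712, -0.1296, 0.2797]
tool_rot: [0.0, 0.977, 0.213, -0.0]
ft_force: [2.0, 0.5, -3.2]
opening: 0.0248
grip_force: 26.5
```

Call:
step_arm(
  deltas=[
    [10,0.002,-0.131,0,0.333],
    [10,0.002,-0.131,0,0.333],
    [10,0.002,-0.131,0,0.333],
    [10,0.002,-0.131,0,0.333],
    [10,0.002,-0.131,0,0.333],
  ],
)

```text
time_s: 27.68
eef_pos: [0.4641, -0.111, 0.2788]
tool_rot: [0.0, 0.989, 0.147, -0.0]
ft_force: [1.2, -0.4, -2.5]
opening: 0.0251
grip_force: 26.6
```

Call:
step_arm(
  deltas=[
    [10,0.002,-0.131,0,0.333],
    [10,0.002,-0.131,0,0.333],
    [10,0.002,-0.131,0,0.333],
    [10,0.002,-0.131,0,0.333],
    [10,0.002,-0.131,0,0.333],
  ],
)

```text
time_s: 28.3
eef_pos: [0.4598, -0.0918, 0.2789]
tool_rot: [0.0, 0.997, 0.081, -0.0]
ft_force: [-1.8, -1.3, -2.5]
opening: 0.0255
grip_force: 26.7
```

Call:
step_arm(
  deltas=[
    [10,0.002,-0.131,0,0.333],
    [10,0.002,-0.131,0,0.333],
    [10,0.002,-0.131,0,0.333],
    [10,0.002,-0.131,0,0.333],
    [10,0.002,-0.131,0,0.333],
  ],
)

```text
time_s: 28.92
eef_pos: [0.458, -0.0722, 0.2789]
tool_rot: [0.0, 1.0, 0.014, -0.0]
ft_force: [-1.7, -1.7, -1.2]
opening: 0.0251
grip_force: 26.7
```

```bash
python3 - <<'E'
from h import *
from station import bot, vision
s=bot.sense();T=tool(s);print(s['eef_pos'],np.arctan2(T[1,0],T[0,0]),s['ft_force'],s['wrist_torque'])
t=vision.snapshot('side');d=vision.snapshot('wrist')
im=np.zeros((600,640,3),np.uint8)
im[:300]=cv2.resize(t['img'][180:280,220:380],(640,400),interpolation=cv2.INTER_CUBIC)[:300]
im[300:,:480]=cv2.resize(d['img'],(480,300))
cv2.imwrite('pics/w8.png',im)
E
```

```text
[ 0.45798971 -0.07219694  0.27893245] 0.028434194478922176 [-1.66208486 -1.70331917 -1.18652112] [-0.37262389  0.53003323 -0.10367967]
```

View pics/w8.png

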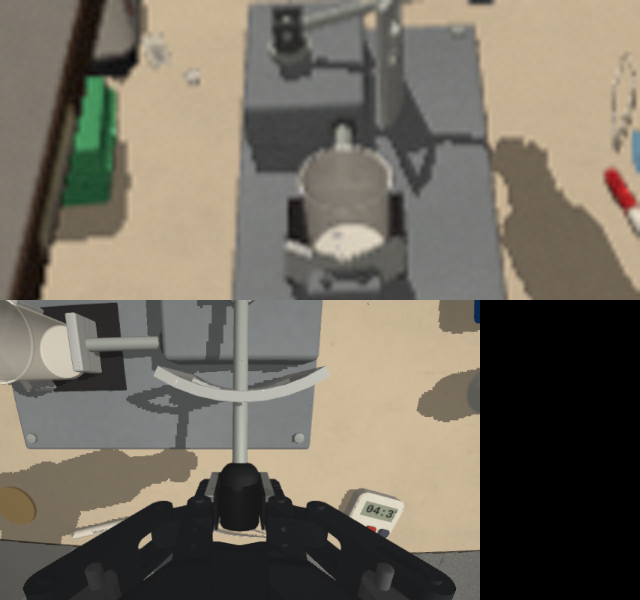

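The beaker is upright and pushed into the V. The lever is centred on the middle, so I lower it.

Call:
step_arm(
  deltas=[
    [10,-0.12,0,0.4,0],
    [10,-0.08,0,0.4,0],
    [10,-0.04,0,0.4,0],
    [10,0,0,0.4,0],
    [10,0,0,0,0],
  ],
)

```text
time_s: 29.65
eef_pos: [0.4512, -0.0726, 0.2305]
tool_rot: [-0.0, 1.0, 0.015, -0.001]
ft_force: [-4.4, -1.2, 4.8]
opening: 0.0251
grip_force: 26.9
```

Same height and force as the earlier home. Release and back off.

Call:
step_arm(
  deltas=[
    [60,0,0,0,0],
    [60,0,0,0,0],
    [60,0,0,-0.3,0],
    [60,0,0,-1,0],
    [60,0,0,-1,0],
  ],
)

```text
time_s: 30.28
eef_pos: [0.4511, -0.0726, 0.3014]
tool_rot: [-0.0, 1.0, 0.015, 0.0]
ft_force: [-0.1, -0.5, -0.4]
opening: 0.0513
grip_force: 0.0
```

Call:
step_arm(
  deltas=[
    [100,0,0,-1,0],
    [100,0,0,-1,0],
    [100,0,0,-1,0],
    [100,0,0,-0.5,0],
    [100,0,0,0,0],
  ],
)

```text
time_s: 30.9
eef_pos: [0.4511, -0.0726, 0.4059]
tool_rot: [0.001, 1.0, 0.015, 0.001]
ft_force: [0.7, 0.0, -1.0]
opening: 0.0853
grip_force: 0.0
```

```bash
python3 - <<'E'
from h import *
from station import bot, vision
s=bot.sense();T=tool(s);print(s['eef_pos'],np.arctan2(T[1,0],T[0,0]),s['ft_force'],s['opening'])
t=vision.snapshot('side');d=vision.snapshot('wrist')
im=np.zeros((600,640,3),np.uint8)
im[:300]=cv2.resize(t['img'][180:280,220:380],(640,400),interpolation=cv2.INTER_CUBIC)[:300]
im[300:,:480]=cv2.resize(d['img'],(480,300))
cv2.imwrite('pics/w9.png',im)
E
```

```text
[ 0.45109275 -0.07264621  0.40585384] 0.029899798793572883 [ 0.70487408  0.0450285  -1.04192582] 0.08528461373375945
```

View pics/w9.png

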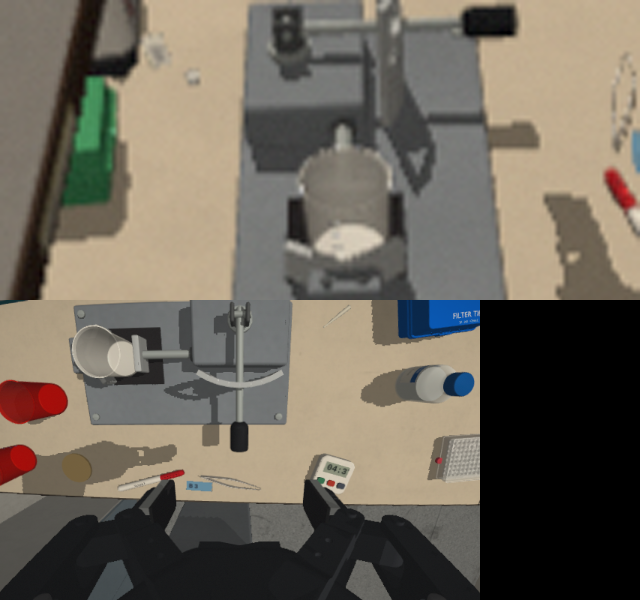

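The lever is level and home in the middle notch, with the knob at wrist row about 182 as in the earlier home poses. The beaker is upright between the jaw and the V, and the robot is clear.

```bash
python3 -c "
from station import ticket;print(ticket.finish_job())"
```

```text
the job is handed in; nothing more can be done
None
```

I handed the job in at about 31 s of robot time: the beaker is upright in the V jaw, held by the sliding jaw with the lever down in the middle notch. The last pictures showed nothing else disturbed; no verdict came back.

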